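# Close and bolt the loaded test box

### The arm

A 6-joint arm with a two-finger parallel gripper is mounted at the origin on a cart in front of the work surface, level with it; the furniture and walls round the work are solid. World frame = base frame: x ahead of the robot, y to its left, z up, the work surface at z = 0. Lengths are in m, angles in rad, forces in N, time in s.
With the tool pointing down it reaches from about 0.35 to 0.975 m from the base axis. Payload 4.9 kg.
Tool frame: the origin (TCP) lies on the front face of the gripper's body, between the roots of the fingers; the fingertips stand 73 mm ahead of it and the grasp point (between the pads) lies 54 mm ahead of it (tip_extent is the distance from the TCP to the fingertips, in m); y points along the fingers, x is the direction in which the jaws open and shut, and the axes are right-handed (so a half turn about y gives the same grasp; the last joint's range is limited). The gripper opens to 85 mm and grips with 20 to 120 N. Pads are 22 mm wide; open, the fingers measure 114 mm over their backs; the gripper's body (76 mm by 85 mm) begins 54 mm behind the grasp point. The pads swing forward as they close: fully open they stand 13 mm farther back than shut.
Start: joints at [1.073, 0.053, 1.613, -0, 1.476, -0.119], TCP at [0.231, 0.581, 0.304] pointing down, gripper open.
Joint ranges: [-3.01, 3.01], [-1.01, 2.22], [0.06, 2.58], [-1.02, 4.17], [0.09, 2.62], [-3.14, 3.14]. Speed limits (rad/s): [2.57, 2.57, 3.14, 3.14, 3.14, 3.14].

### API

Orientations are given as a unit quaternion [w, x, y, z].
In Python, from plant import state, grab_frame, camera_info, job_done, tip_extent gives the robot as it stands.
- The arm moves only by the tool carry_out, never from a script. Its argument "rows" is a list that holds one entry, the list of rows, each a list of 7 numbers: the turn, a rotation vector about the world's x, y, z as a fraction of full scale, then the shift along the world's x, y, z as a fraction of full scale, then the finger opening in mm, from 0 to 85.4. A call has 1 to 5 rows; each row shifts and turns the commanded pose from where the row before left it; what a row does not reach is not made up. Full scale, the value 1, is 40 mm for a shift and 4 degrees for a turn. A row lasts 1/10 s, in which the tool goes at most 50 mm and 8.59 degrees, less where a joint would pass 70% of its speed; a pose out of reach is approached as far as the arm can. A call with a number of a shift or a turn outside -1 to 1 is refused whole. A call with a gripper value outside its range is refused whole. The fingers move at their own pace and stop on an object; the grip force is fixed at half the most. Time passes only in rows, so rows that do not move let the fingers close. It gives the time, the measured TCP pose, the force and the opening at its end, in the units of the state.
- state(): the state, without advancing time (a new reading comes with each control period).
- grab_frame(name): name is "scene" or "side" or "wrist"; returns the picture (400x640x3 uint8, blue, green, red); there is no depth.
- camera_info(name): a dict with "intrinsics" (3x3 intrinsics, pixels), "xyz" and "rotation" of the camera in the world; the wrist camera has in their place "tool_from_camera" (4x4, takes a point from camera to tool coordinates, whose origin is the TCP and whose axes are the tool frame's). Camera axes: x right, y down, z forward; pixel columns grow to the right and rows downward; lengths in m; the calibration is good to about 2 mm. A picture is of the moment at which its call begins: read the wrist's pose just before it. camera_info takes no time and is no camera call.
- job_done(): hands the job in, once; it reports no verdict.
The state is a dict: "time": time; "joint_pos": joint angles; "joint_vel": joint speeds; "joint_efforts": joint torques, N m; "tool_pos": TCP position; "tool_rot": TCP orientation; "contact_force": force on the tool from outside, world axes, zero at the start; "ft_torque": the same for the moment, N m; "gripper_width": opening from 0.0 (shut) to 1.0 (fully open).
Only numpy, scipy, OpenCV 4.12 (cv2) and the standard library are available. Lean on these libraries where they do the work, as an engineer would, in place of code of your own. Each camera call takes 0.05 s, during which the arm holds its last target.

### The job

One of the two test boxes has an LED driver in it: swing that box's lid fully shut with the fingertips, and only then push its bolt fully home by the knob, so that the box is locked for the test. Only push: leave the driver lying in the box as it is, and leave the empty box with its lid open and its bolt drawn back, as well as the other things on the bench, as they are.

Things in the scene. Friction and masses are not known exactly. Their poses are not given: they have to be found in the camera images.
- box_full: Test box with the driver in it: grey, open top, 100 (x) x 160 (y) x 50 (z) mm, walls 4 mm, inner floor at z = 8 mm; lid hinged at the back, bolt along the front. Fixed. Origin under its middle, on the bench; x towards the hinge side (away from the robot at yaw 0), y along its length, z up; yaw up to 0.3 rad either way. All 'box points' below are in this frame.
- box_empty: A second box, the same in every part and frame, also with lid open and bolt drawn back, but empty. Which box stands to the left varies. Fixed.
- lid_full (a joint): Lid of the full box: hinge along the box's y; rad, 0 = shut on the rim, grows as the front edge rises; range 0 to 1.6, starts at 0.6 to 1.25. Rigid plate 104 mm (hinge to free edge) x 164 mm x 6 mm, aluminium frame, clear window. Stiff hinge: stays at any angle, 1 to 3 N at the free edge move it. Shut, its top is at z = 56 mm.
- lid_full_edge (a point): Middle of the full box lid's free edge, on its outer face (the face that is the top when shut); lid shut: box point (-54, 0, 56) mm. Local x points from the free edge to the hinge along the lid, z out of the outer face. A dark eye of bars (23 x 11 x 30 mm) sticks out 30 mm beyond this edge at y = +14 mm; with the lid shut it hangs in front of the box, top at z = 56 mm, and the bolt passes through it.
- lid_full_hinge (a point): Middle of the full box lid's hinge axis, box point (50, 0, 50) mm; the outer face lies 6 mm off the axis.
- bolt_full (a joint): Bolt of the full box, slides along the box's +y; m, 0 = drawn back, 0.040 = fully home (stop) through the lid's eye into the receiver; starts at 0 to 0.006. Stays where it is left; takes about 1.5 to 2 N. The eye does not block a bolt pushed too early. The ledge under it spans box x = -87 to -50, y = -76 to 2 mm, top at z = 31 mm.
- bolt_full_knob (a point): Top centre of the upright black knob on the full box's bolt: 16 mm across from z = 57 to 87 mm, on a 10 mm stem, at box x = -72 mm and y = -56 mm plus the joint value. Nothing stands round it above z = 56 mm when the lid is shut.
- lid_empty_edge (a point): Middle of the empty box lid's free edge, on its outer face, as on the full box.
- bolt_empty_knob (a point): Top centre of the knob of the empty box's bolt, as on the full box.
- driver: LED driver, a light grey finned metal block 64x122x39 mm, 0.42 kg, lying loose on the inner floor of one box, its length along the box's length; origin at the centre of its underside. Its top lies 3 mm below the box rim.
- gauge_block: Ground steel gauge block, 36x36x30 mm; loose bystander; origin at the centre of its underside.
- terminal_strip: Pale terminal strip, 20x61x21 mm, lying flat; loose bystander; origin at the centre of its underside.
- tape_roll: Roll of black tape lying flat, 91 mm across, 18 mm high; loose bystander; origin at the centre of its underside.
- side_cutters: Side cutters lying flat, 55x165x13 mm; loose bystander; origin at the centre of its underside.
- screwdriver: Screwdriver lying flat, 29x180x29 mm; loose bystander; origin at the centre of its underside.
- cup: Enamel cup standing upright, 75 mm across, 96 mm high; loose bystander; origin at the centre of its underside.
- marker: Felt marker lying flat, 17x138x17 mm; loose bystander; origin at the centre of its underside.
Not all that is in view belongs to the job. What is shaped like the driver but brown is not meant.

How it is judged:
On the way, in this order (a step that is already met when the one before it is completed fails the run):
1. the lid of the full box lies shut while its bolt is still drawn back (value of joint lid_full below 0.04 rad and value of joint bolt_full below 0.015 m), for 0.2 s.
2. the bolt is home with the lid shut (value of joint lid_full below 0.04 rad and value of joint bolt_full above 0.034 m), for 0.2 s.
At the end, for the whole second after the job is handed in: The full box's lid is shut (within 0.04 rad), its bolt is home (at least 34 of 40 mm), and the driver rests on the floor of that box (all of step 2 and linear speed of driver below 0.02 m/s and z of driver in the frame of box_full below 0.015 m); the robot touches nothing.
It fails at once if the bolt is pushed across while the lid is not down (value of joint bolt_full above 0.02 m and value of joint lid_full above 0.12 rad).
It fails at once if the driver is lifted or shifted by more than 10 mm (distance of driver from where it was at the start of the episode above 0.01 m).
It fails at once if the lid of the empty box is moved by more than 15 mm at its edge (distance of lid_empty_edge from where it was at the start of the episode above 0.015 m).
It fails at once if the bolt of the empty box is moved by more than 8 mm (distance of bolt_empty_knob from where it was at the start of the episode above 0.008 m).
It fails at once if a bystander is moved or lifted by more than 25 mm (distance of any of gauge_block, terminal_strip, tape_roll, side_cutters, screwdriver, cup, marker from where it was at the start of the episode above 0.025 m).
It also fails if it takes over 42 s, if anything falls off the work surface, if the arm or the gripper's body presses on something with over 40 N, if the wrist force passes 120 N, or if a joint passes its speed limit or range.

## Working session

There is one attempt and no reset: what is moved stays moved. The work goes in short steps, Python scripts to look and compute and a tool call to move; the robot and the scene stay as the last step left them, time stands still between calls to the robot, and variables do not carry over. Pictures are saved under pics/ and viewed, and the job is handed in when it is done.

Besides the shell and the picture viewer there is one more tool, called after "Emit:" as a command line: name --argument value ..., lists and objects as JSON in quotes. carry_out: Moves the arm, as the interface text tells. Shift numbers are shares of 40 mm and turn numbers shares of 4 degrees, none past 1 either way. Its arguments: {"type":"object","properties":{"rows":{"type":"array"}},"required":["rows"]}

```bash
ls; mkdir -p pics; python3 - <<'E'
from plant import *
import cv2
print(state()); print(tip_extent if not callable(tip_extent) else tip_extent())
for n in ("scene","side","wrist"):
    cv2.imwrite(f"pics/{n}0.png",grab_frame(n)); print(n,camera_info(n))
E
```

```text
pics
{'time': 0.0, 'joint_pos': array([ 1.07299807e+00,  5.33690406e-02,  1.61429363e+00,  1.00879275e-05,
        1.47602868e+00, -1.19017785e-01]), 'joint_vel': array([-0.00030049,  0.00049892,  0.00053948, -0.0010015 ,  0.0004669 ,
        0.0019931 ]), 'joint_efforts': array([ 2.23386582e-03, -3.93675649e+01, -3.70182931e+01,  4.37884012e-05,
        6.87388223e-03, -1.53789489e-05]), 'tool_pos': array([0.23089474, 0.58027027, 0.30265555]), 'tool_rot': array([-0.58485201,  0.58552701,  0.39626826, -0.39758988]), 'contact_force': array([-0.07246418,  0.41383018, -0.04211475]), 'ft_torque': array([ 0.02200265, -0.02375076,  0.0160873 ]), 'gripper_width': 1.0019428597032425}
0.0726
scene {'intrinsics': array([[510.86892398,   0.        , 315.95572057],
       [  0.        , 510.86892398, 200.85030654],
       [  0.        ,   0.        ,   1.        ]]), 'xyz': array([-0.1740958 , -0.80131415,  1.04052243]), 'rotation': array([-0.37753381,  0.85672585, -0.3189117 ,  0.1475953 ])}
side {'intrinsics': array([[438.78320377,   0.        , 309.44584587],
       [  0.        , 438.78320377, 198.39775597],
       [  0.        ,   0.        ,   1.        ]]), 'xyz': array([0.72415916, 0.64421467, 1.37562523]), 'rotation': array([-0.03710606,  0.12893735,  0.96267799, -0.23505187])}
wrist {'intrinsics': array([[355.30262876,   0.        , 319.68034833],
       [  0.        , 355.30262876, 201.12919567],
       [  0.        ,   0.        ,   1.        ]]), 'tool_from_camera': array([[ 9.99999639e-01, -8.48389265e-04, -4.23729578e-05,
        -4.11337333e-04],
       [-1.91868923e-04, -2.74187719e-01,  9.61676171e-01,
        -6.96033649e-02],
       [-8.27493885e-04, -9.61675816e-01, -2.74187783e-01,
         7.00380203e-02],
       [ 0.00000000e+00,  0.00000000e+00,  0.00000000e+00,
         1.00000000e+00]])}
```

View pics/scene0.png

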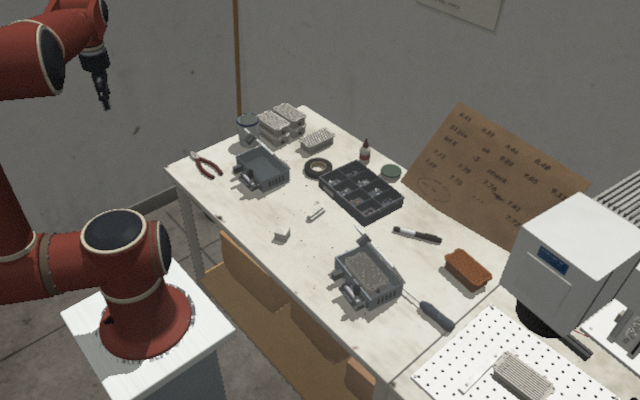

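View pics/side0.png

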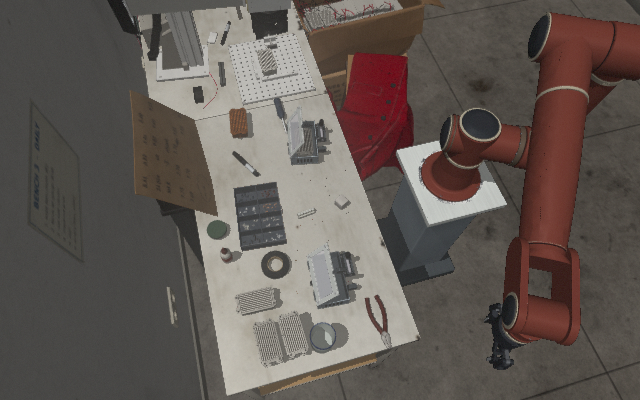

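View pics/wrist0.png

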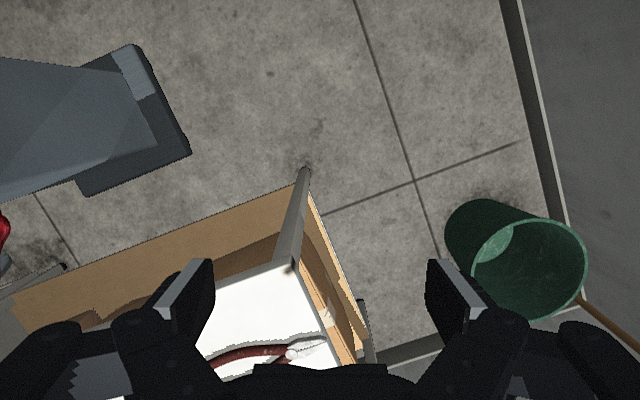

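```bash
python3 - <<'E'
import cv2,numpy as np
s=cv2.imread("pics/scene0.png");d=cv2.imread("pics/side0.png")
def c(im,x,y,w,h,k): return cv2.resize(im[y:y+h,x:x+w],None,fx=k,fy=k,interpolation=cv2.INTER_CUBIC)
cv2.imwrite("pics/cs.png",np.vstack([c(s,210,135,115,70,5)[:, :575],c(s,320,215,115,100,5)[:,:575]])[:850])
cv2.imwrite("pics/c1.png",c(s,310,215,110,100,6))
cv2.imwrite("pics/c2.png",c(s,215,110,110,90,6))
cv2.imwrite("pics/c3.png",c(d,275,95,65,75,8))
cv2.imwrite("pics/c4.png",c(d,295,235,75,80,7))
E
rm pics/cs.png
```

```text
(no output)
```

View pics/c1.png

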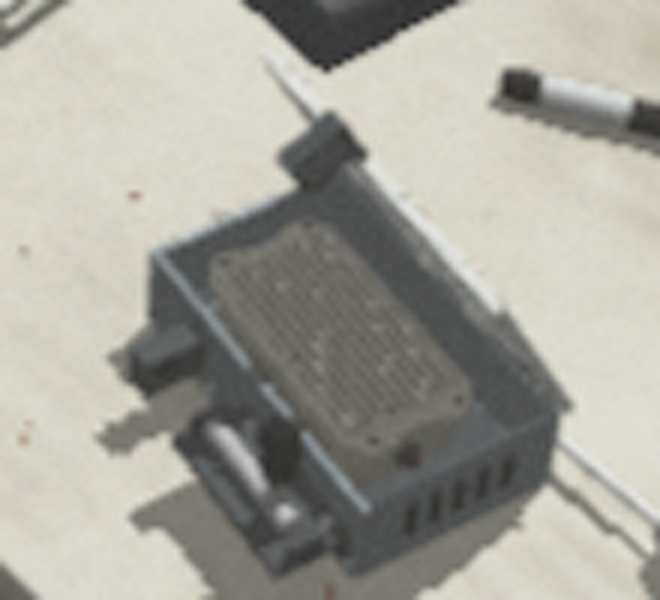

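View pics/c2.png

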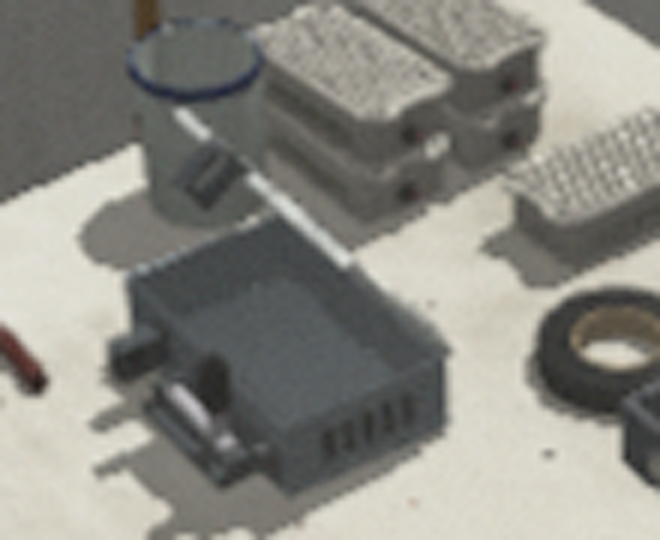

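View pics/c3.png

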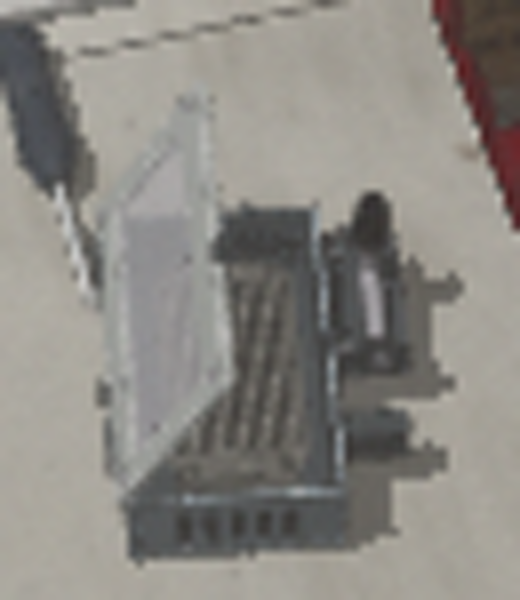

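View pics/c4.png

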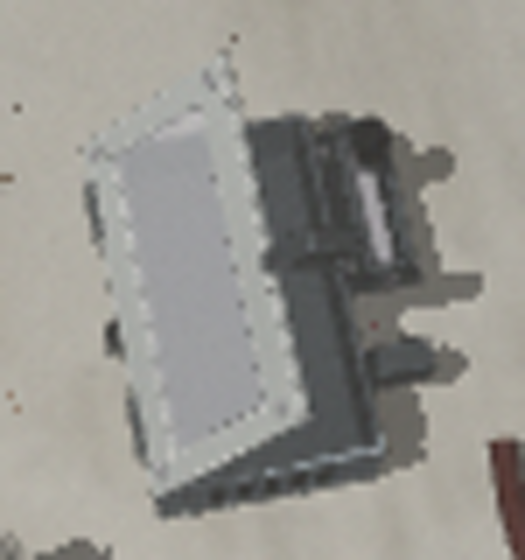

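```bash
cat > h.py <<'E'
import numpy as np,cv2
from scipy.optimize import least_squares
from scipy.spatial.transform import Rotation as R
from plant import camera_info
CI={n:camera_info(n) for n in("scene","side")}
def proj(n,P):
    c=CI[n];q=c["rotation"];Rm=R.from_quat(np.r_[q[1:],q[0]]).as_matrix()
    p=(np.atleast_2d(P)-c["xyz"])@Rm
    p=p@c["intrinsics"].T
    return p[:,:2]/p[:,2:]
def lidpt(d,y,out,th): # d from hinge toward free edge, out of outer face
    return np.array([50-d*np.cos(th)+out*np.sin(th)*1, y, 50+d*np.sin(th)+out*np.cos(th)])
def w(P,x,y,yaw):
    c,s=np.cos(yaw),np.sin(yaw);P=np.atleast_2d(P)/1000
    return np.c_[x+c*P[:,0]-s*P[:,1],y+s*P[:,0]+c*P[:,1],P[:,2]]
E
cat > fit.py <<'E'
from h import *
S=lambda u,v:(310+u/6,215+v/6)
D=lambda u,v:(275+u/8,95+v/8)
obs=[("scene",(-50,80,50),S(155,255)),("scene",(-50,-80,50),S(368,508)),("scene",(-50,-80,0),S(352,575)),
("scene","knob",S(282,422)),
("side",(-50,80,50),D(345,490)),("side",(-50,-80,50),D(318,208)),("side",(50,80,0),D(135,558)),("side",(-50,80,0),D(345,555)),
("side","knob",D(373,207)),
("side",("L",104,-82,6),D(192,96)),("side",("L",104,82,6),D(232,378)),("side",("L",0,-82,6),D(106,215)),("side",("L",0,82,6),D(125,500)),
("scene",("L",104,82,6),S(265,50))]
def f(p):
    r=[]
    for n,P,o in obs:
        if P=="knob":P=(-72,-56+p[4]*1000,87)
        elif P[0]=="L":P=lidpt(*P[1:],p[3])
        r.append(proj(n,w(P,*p[:3]))[0]-o)
    return np.concatenate(r)
s=least_squares(f,[0.6,-.2,0,.9,.003],loss="soft_l1")
print(s.x);print(f(s.x).reshape(-1,2).round(1))
E
python3 fit.py
```

```text
[ 0.48508704 -0.26363961 -0.16977385  1.05444322  0.00610553]
[[-1.9 -1.2]
 [-1.   0. ]
 [-0.   1.3]
 [-0.4 -0.3]
 [ 0.4 -0.6]
 [-0.9 -1. ]
 [-0.8  0.5]
 [-0.  -1.3]
 [-0.7 -1. ]
 [ 0.3 -2.6]
 [-0.4  0. ]
 [-2.4 -0.8]
 [-1.3  0.5]
 [-1.3 -0.8]]
```

```bash
cat >> h.py <<'E'
def st():
    from plant import state
    s=state();q=s["tool_rot"];M=R.from_quat(np.r_[q[1:],q[0]]).as_matrix()
    return s,M
E
python3 - <<'E'
from h import *
s,M=st();print(M.round(3))
B=(0.4851,-0.2636,-0.1698)
print(w((60,-10,0),*B),w((0,1000,0),*B)-w((0,0,0),*B))
x=M[:,0];print("toolx yaw",np.degrees(np.arctan2(x[1],x[0])),"box y yaw",np.degrees(np.pi/2-.1698))
E
```

```text
[[ 0.37  -0.001 -0.929]
 [ 0.929 -0.001  0.37 ]
 [-0.002 -1.     0.   ]]
[[ 0.54254726 -0.2835953   0.        ]] [[0.16898523 0.98561858 0.        ]]
toolx yaw 68.29563271271584 box y yaw 80.27117663867863
```

Emit:
carry_out --rows '[[[0, 0, 1, 0.2, -0.5, 0.3, 0], [0, 0, 1, 0.3, -0.8, 0.4, 0], [0, 0, 1, 0.35, -0.9, 0.4, 0], [0, 0, 0, 0.35, -0.9, 0.3, 0], [0, 0, 0, 0.35, -0.9, 0, 0]]]'

```text
time: 0.65
tool_pos: [0.2937, 0.4198, 0.3621]
tool_rot: [0.54, -0.54, -0.457, 0.455]
contact_force: [0.3, -0.5, -0.7]
gripper_width: 0.143
```

Emit:
carry_out --rows '[[[0, 0, 0, 0.35, -0.95, 0, 0], [0, 0, 0, 0.35, -0.95, 0, 0], [0, 0, 0, 0.35, -0.95, 0, 0], [0, 0, 0, 0.35, -0.95, 0, 0], [0, 0, 0, 0.35, -0.95, 0, 0]]]'

```text
time: 1.15
tool_pos: [0.3632, 0.2291, 0.3597]
tool_rot: [-0.54, 0.54, 0.456, -0.456]
contact_force: [0.9, 0.1, -0.2]
gripper_width: 0.004
```

Emit:
carry_out --rows '[[[0, 0, 0, 0.35, -0.95, 0, 0], [0, 0, 0, 0.35, -0.95, 0, 0], [0, 0, 0, 0.35, -0.95, 0, 0], [0, 0, 0, 0.35, -0.95, 0, 0], [0, 0, 0, 0.35, -0.95, 0, 0]]]'

```text
time: 1.65
tool_pos: [0.4332, 0.039, 0.3597]
tool_rot: [-0.541, 0.541, 0.456, -0.456]
contact_force: [1.0, -0.0, 0.1]
gripper_width: -0.001
```

Emit:
carry_out --rows '[[[0, 0, 0, 0.34, -0.98, 0, 0], [0, 0, 0, 0.34, -0.98, 0, 0], [0, 0, 0, 0.34, -0.98, 0, 0], [0, 0, 0, 0.34, -0.98, 0, 0], [0, 0, 0, 0.34, -0.98, 0, 0]]]'

```text
time: 2.15
tool_pos: [0.5012, -0.1571, 0.3596]
tool_rot: [0.541, -0.54, -0.456, 0.456]
contact_force: [0.8, 0.2, 0.2]
gripper_width: 0.002
```

Emit:
carry_out --rows '[[[0, 0, 0, 0.34, -0.98, 0, 0], [0, 0, 0, 0.34, -0.9, 0, 0], [0, 0, 0, 0.34, -0.7, 0, 0], [0, 0, 0, 0, 0, 0, 0], [0, 0, 0, 0, 0, 0, 0]]]'

```text
time: 2.65
tool_pos: [0.5417, -0.2587, 0.3591]
tool_rot: [0.541, -0.54, -0.456, 0.456]
contact_force: [0.3, -0.1, 0.0]
gripper_width: 0.003
```

```bash
python3 - <<'E'
from h import *
from plant import *
s,M=st();print(s["tool_pos"],M.round(3).tolist(),s["joint_pos"])
np.savez("w1.npz",p=s["tool_pos"],M=M)
im=grab_frame("wrist");cv2.imwrite("pics/w1.png",im)
cv2.imwrite("pics/s1.png",grab_frame("scene"))
E
```

```text
[ 0.54174325 -0.25873987  0.35910676] [[0.169, -0.001, -0.986], [0.986, 0.001, 0.169], [0.001, -1.0, 0.002]] [-5.69588188e-01 -3.13837892e-02  1.60625360e+00  3.06146500e-04
  1.56854077e+00 -1.97017711e+00]
```

View pics/w1.png

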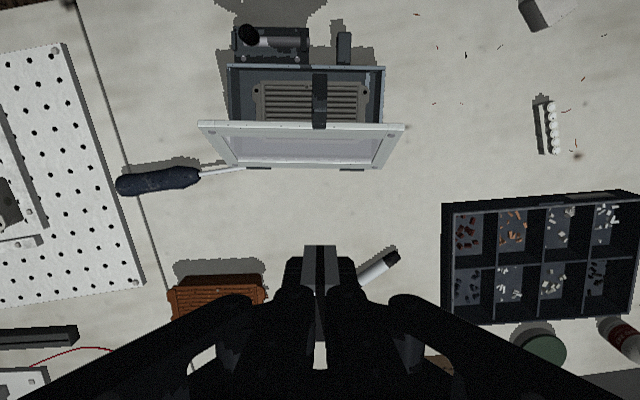

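View pics/s1.png

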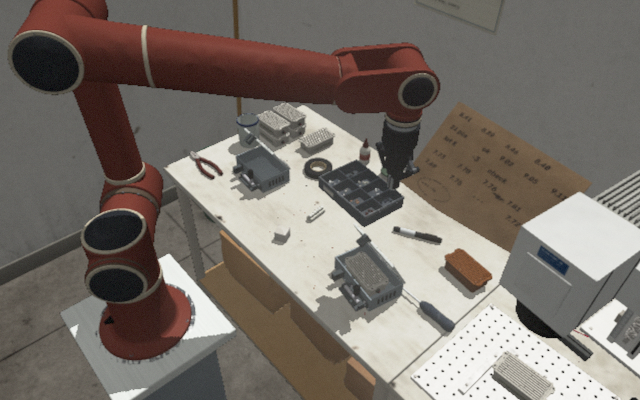

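```bash
python3 - <<'E'
import cv2
s=cv2.imread("pics/w1.png")
cv2.imwrite("pics/w1c.png",cv2.resize(s[15:185,185:415],None,fx=3.4,fy=3.4,interpolation=cv2.INTER_CUBIC))
E
```

```text
(no output)
```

View pics/w1c.png

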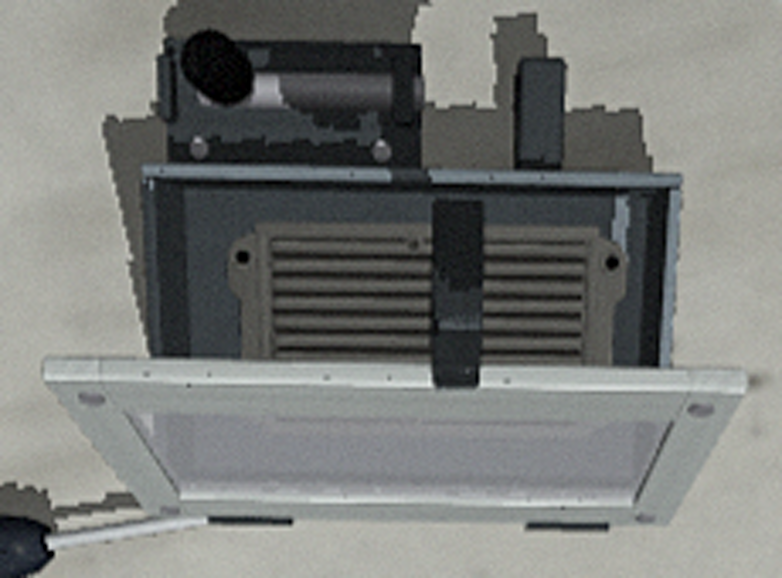

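```bash
cat >> fit.py <<'E'
z=np.load("w1.npz");T=camera_info("wrist");K=T["intrinsics"];T=T["tool_from_camera"]
def wp(P,z=z):
    pt=(np.atleast_2d(P)-z["p"])@z["M"]; pc=(pt-T[:3,3])@T[:3,:3]; pc=pc@K.T
    return pc[:,:2]/pc[:,2:]
W=lambda u,v:(185+u/3.4,15+v/3.4)
ow=[((-50,-80,50),W(142,166)),((-50,80,50),W(682,175)),("knob",W(208,60)),(("L",104,-82,6),W(45,381)),(("L",104,82,6),W(746,392)),(("L",104,-82,0),W(42,357)),(("L",104,82,0),W(746,369)),(("L",0,-82,6),W(158,513)),(("L",0,82,6),W(668,523))]
def g(p):
    r=[]
    for P,o in ow:
        if P=="knob":P=(-72,-56+p[4]*1000,87)
        elif P[0]=="L":P=lidpt(*P[1:],p[3])
        r.append(wp(w(P,*p[:3]))[0]-o)
    return np.concatenate(r)
s2=least_squares(g,s.x,loss="soft_l1");print("wrist",s2.x);print(g(s2.x).reshape(-1,2).round(1))
s3=least_squares(lambda p:np.r_[g(p),f(p)*.5],s.x,loss="soft_l1");print("all",s3.x);print(g(s3.x).reshape(-1,2).round(1))
E
python3 fit.py
```

```text
[ 0.48508704 -0.26363961 -0.16977385  1.05444322  0.00610553]
[[-1.9 -1.2]
 [-1.   0. ]
 [-0.   1.3]
 [-0.4 -0.3]
 [ 0.4 -0.6]
 [-0.9 -1. ]
 [-0.8  0.5]
 [-0.  -1.3]
 [-0.7 -1. ]
 [ 0.3 -2.6]
 [-0.4  0. ]
 [-2.4 -0.8]
 [-1.3  0.5]
 [-1.3 -0.8]]
wrist [ 0.48551485 -0.26366619 -0.18694583  1.07712403  0.00446515]
[[-0.9 -0.7]
 [ 0.4 -0.6]
 [-0.   0.1]
 [-1.3 -0. ]
 [ 1.   0.1]
 [ 0.2 -0. ]
 [ 0.7 -0.2]
 [-2.6  1.9]
 [ 0.3  1.3]]
all [ 0.48550092 -0.26366583 -0.18641173  1.07692586  0.00452073]
[[-0.9 -0.7]
 [ 0.4 -0.7]
 [ 0.   0.1]
 [-1.3  0. ]
 [ 1.   0. ]
 [ 0.2 -0. ]
 [ 0.7 -0.3]
 [-2.6  1.9]
 [ 0.3  1.3]]
```

```bash
cat > path.py <<'E'
from h import *
B=(0.4855,-0.2637,-0.186)
def tcp(th,d=88,off=0,y=-10):
    P=lidpt(d,y,6+off,th)+np.array([11,0,73]);return w(P,*B)[0]
if __name__=="__main__":
    s,_=st();p=s["tool_pos"];print(p)
    print("pre",tcp(1.077,off=25),((tcp(1.077,off=25)-p)*25).round(2))
    q=tcp(1.077,off=25)
    for off in (5,):
        n=tcp(1.077,off=off);print("off",n,((n-q)*25).round(2));q=n
    for th in np.arange(1.05,-0.01,-.15):
        n=tcp(th);print(round(th,2),n.round(4),((n-q)*25).round(2));q=n
E
python3 path.py
```

```text
[ 0.54166558 -0.25769258  0.35969541]
pre [ 0.52943435 -0.28214286  0.21518064] [-0.31 -0.61 -3.61]
off [ 0.51212731 -0.2788861   0.2057012 ] [-0.43  0.08 -0.24]
1.05 [ 0.5057 -0.2777  0.2023] [-0.16  0.03 -0.08]
0.9 [ 0.4945 -0.2756  0.1957] [-0.28  0.05 -0.17]
0.75 [ 0.4843 -0.2737  0.1874] [-0.25  0.05 -0.21]
0.6 [ 0.4756 -0.272   0.1776] [-0.22  0.04 -0.24]
0.45 [ 0.4683 -0.2706  0.1667] [-0.18  0.03 -0.27]
0.3 [ 0.4627 -0.2696  0.1547] [-0.14  0.03 -0.3 ]
0.15 [ 0.459  -0.2689  0.1421] [-0.09  0.02 -0.32]
-0.0 [ 0.4571 -0.2685  0.129 ] [-0.05  0.01 -0.33]
```

Emit:
carry_out --rows '[[[0, 0, 0, 0, -0.3, -0.6, 0], [0, 0, 0, 0, -0.3, -0.9, 0], [0, 0, 0, 0, 0, -0.9, 0], [0, 0, 0, -0.3, 0, -0.8, 0], [0, 0, 0, 0, 0, -0.4, 0]]]'

```text
time: 3.25
tool_pos: [0.5279, -0.2804, 0.2124]
tool_rot: [0.542, -0.538, -0.456, 0.457]
contact_force: [0.1, -0.6, -0.4]
gripper_width: -0.004
```

Emit:
carry_out --rows '[[[0, 0, 0, -0.2, 0, -0.1, 0], [0, 0, 0, -0.2, 0, -0.1, 0], [0, 0, 0, 0, 0, 0, 0]]]'

```text
time: 3.55
tool_pos: [0.5138, -0.2827, 0.2094]
tool_rot: [-0.54, 0.541, 0.456, -0.456]
contact_force: [-0.9, -0.1, 0.7]
gripper_width: -0.001
```

```bash
python3 - <<'E'
from h import *
from path import *
from plant import *
s,M=st();print(s["tool_pos"],s["contact_force"],tcp(1.077,off=5))
im=grab_frame("wrist");cv2.imwrite("pics/w2.png",im)
E
```

```text
[ 0.51379723 -0.28268518  0.20938922] [-0.85908241 -0.09106889  0.67849837] [ 0.51212731 -0.2788861   0.2057012 ]
```

View pics/w2.png

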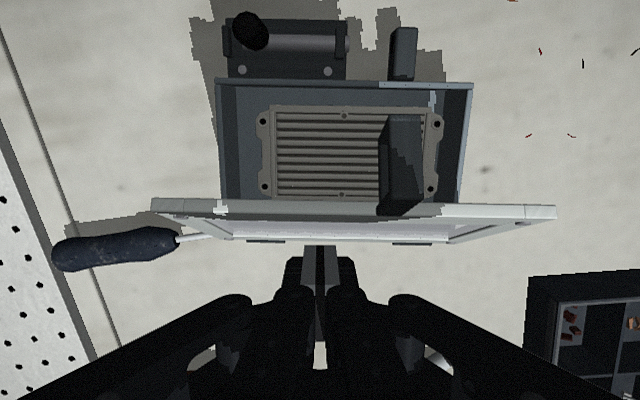

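Emit:
carry_out --rows '[[[0, 0, 0, -0.15, 0.05, -0.15, 0], [0, 0, 0, -0.15, 0.02, -0.1, 0], [0, 0, 0, -0.14, 0.03, -0.09, 0], [0, 0, 0, -0.14, 0.03, -0.1, 0]]]'

```text
time: 4.0
tool_pos: [0.4905, -0.2775, 0.1905]
tool_rot: [-0.54, 0.541, 0.456, -0.456]
contact_force: [-0.0, 0.2, 1.7]
gripper_width: -0.002
```

Emit:
carry_out --rows '[[[0, 0, 0, -0.12, 0.02, -0.1, 0], [0, 0, 0, -0.12, 0.02, -0.11, 0], [0, 0, 0, -0.11, 0.02, -0.12, 0], [0, 0, 0, -0.11, 0.02, -0.12, 0]]]'

```text
time: 4.4
tool_pos: [0.472, -0.274, 0.1717]
tool_rot: [-0.54, 0.541, 0.456, -0.456]
contact_force: [1.8, -0.4, 0.8]
gripper_width: 0.0
```

```bash
python3 - <<'E'
from h import *
from path import *
from plant import *
s,M=st();p=s["tool_pos"];print(p,s["contact_force"])
q=p
for th in (.45,.3,.15,0): n=tcp(th);print(th,n.round(4),((n-q)*25).round(2));q=n
im=grab_frame("wrist");cv2.imwrite("pics/w3.png",im)
E
```

```text
[ 0.47197629 -0.2739932   0.17173962] [ 1.83375918 -0.42028403  0.75436992]
0.45 [ 0.4683 -0.2706  0.1667] [-0.09  0.08 -0.13]
0.3 [ 0.4627 -0.2696  0.1547] [-0.14  0.03 -0.3 ]
0.15 [ 0.459  -0.2689  0.1421] [-0.09  0.02 -0.32]
0 [ 0.4571 -0.2685  0.129 ] [-0.05  0.01 -0.33]
```

View pics/w3.png

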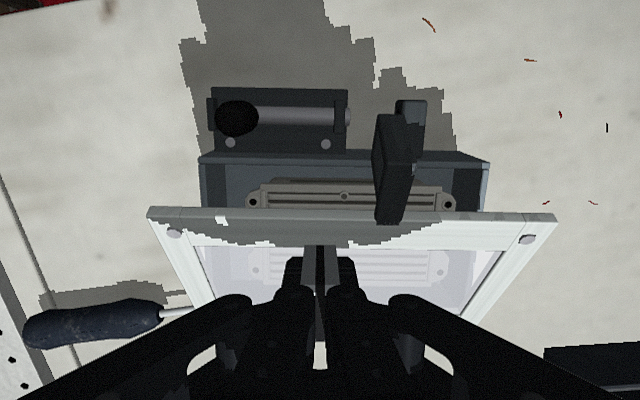

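Emit:
carry_out --rows '[[[0, 0, 0, -0.09, 0.02, -0.13, 0], [0, 0, 0, -0.07, 0.02, -0.15, 0], [0, 0, 0, -0.07, 0.02, -0.15, 0], [0, 0, 0, -0.05, 0.01, -0.16, 0], [0, 0, 0, -0.04, 0.01, -0.16, 0]]]'

```text
time: 4.95
tool_pos: [0.4591, -0.2708, 0.1416]
tool_rot: [0.541, -0.54, -0.456, 0.456]
contact_force: [-1.0, -0.5, 0.7]
gripper_width: -0.0
```

Emit:
carry_out --rows '[[[0, 0, 0, -0.03, 0, -0.1, 0], [0, 0, 0, -0.02, 0, -0.1, 0], [0, 0, 0, 0, 0, 0, 0]]]'

```text
time: 5.25
tool_pos: [0.4571, -0.2706, 0.1334]
tool_rot: [0.541, -0.54, -0.456, 0.456]
contact_force: [-0.0, 0.8, -0.4]
gripper_width: -0.001
```

Emit:
carry_out --rows '[[[0, 0, 0, 0, 0, -0.05, 0], [0, 0, 0, 0, 0, -0.05, 0], [0, 0, 0, 0, 0, 0, 0]]]'

```text
time: 5.55
tool_pos: [0.4575, -0.271, 0.1301]
tool_rot: [-0.54, 0.541, 0.456, -0.456]
contact_force: [0.1, -0.6, -0.3]
gripper_width: -0.0
```

Emit:
carry_out --rows '[[[0, 0, 0, 0, 0, -0.04, 0], [0, 0, 0, 0, 0, 0, 0]]]'

```text
time: 5.75
tool_pos: [0.4576, -0.271, 0.1287]
tool_rot: [-0.54, 0.541, 0.456, -0.456]
contact_force: [0.2, -0.2, -0.2]
gripper_width: 0.002
```

Emit:
carry_out --rows '[[[0, 0, 0, 0, 0, -0.04, 0], [0, 0, 0, 0, 0, 0, 0]]]'

```text
time: 5.95
tool_pos: [0.4577, -0.271, 0.1285]
tool_rot: [0.541, -0.54, -0.456, 0.456]
contact_force: [-4.7, 2.8, 9.1]
gripper_width: 0.003
```

Emit:
carry_out --rows '[[[0, 0, 0, 0, 0, -0.04, 0], [0, 0, 0, 0, 0, 0, 0]]]'

```text
time: 6.15
tool_pos: [0.4578, -0.2711, 0.1285]
tool_rot: [0.541, -0.54, -0.456, 0.456]
contact_force: [-8.1, 6.0, 18.2]
gripper_width: 0.004
```

```bash
python3 - <<'E'
from h import *
from path import *
from plant import *
s,M=st();p=s["tool_pos"];print(p,s["contact_force"])
im=grab_frame("wrist");cv2.imwrite("pics/w4.png",im)
im=grab_frame("side");cv2.imwrite("pics/d4.png",cv2.resize(im[80:190,250:380],None,fx=5,fy=5))
E
```

```text
[ 0.45778234 -0.27113936  0.1284587 ] [-8.14640097  5.97148825 18.22089356]
```

View pics/w4.png

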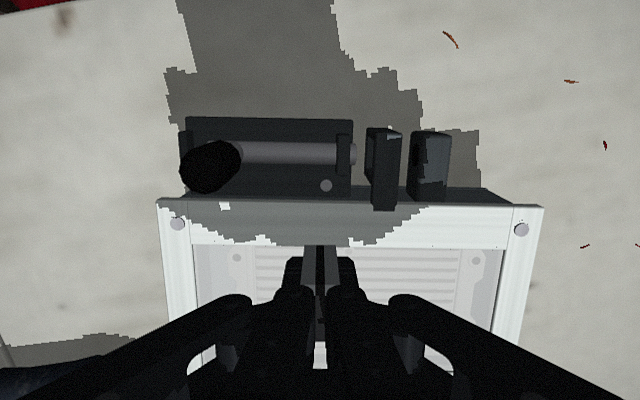

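View pics/d4.png

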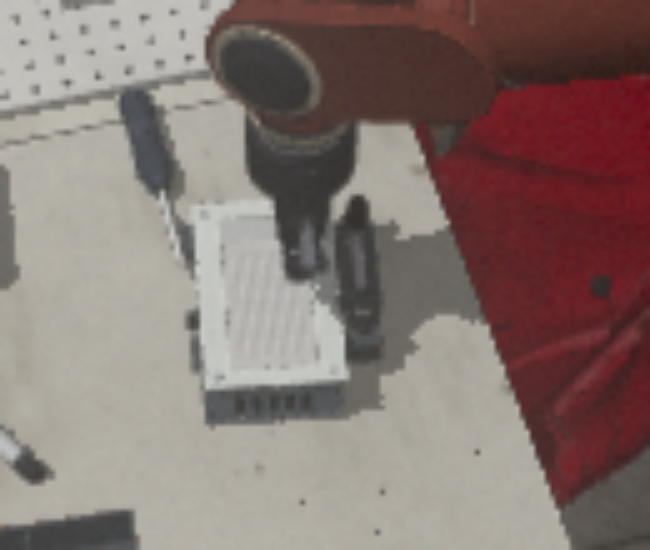

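```bash
python3 - <<'E'
from h import *
from path import *
B2=B
for n,P in [("above",(-72,-90,200)),("low",(-72,-90,141)),("home",(-72,-38.5,141))]: print(n,w(P,*B)[0])
s,_=st();print(s["tool_pos"], ((w((-72,-90,200),*B)[0]-s["tool_pos"])*25).round(2))
E
```

```text
above [ 0.39809823 -0.33883275  0.2       ]
low [ 0.39809823 -0.33883275  0.141     ]
home [ 0.40762209 -0.28822103  0.141     ]
[ 0.45775029 -0.27110966  0.12841524] [-1.49 -1.69  1.79]
```

Emit:
carry_out --rows '[[[0, 0, 0, 0, 0, 0.3, 0], [0, 0, 0, 0, 0, 0.6, 0], [0, 0, 0, 0, 0, 0.8, 0], [0, 0, 0, 0, 0, 0.3, 0], [0, 0, 0, 0, 0, 0, 0]]]'

```text
time: 6.75
tool_pos: [0.4586, -0.2717, 0.208]
tool_rot: [-0.539, 0.542, 0.456, -0.456]
contact_force: [-0.7, -0.3, -0.1]
gripper_width: -0.002
```

Emit:
carry_out --rows '[[[0, 0, -0.25, -0.4, -0.45, 0, 0], [0, 0, 0, -0.5, -0.5, 0, 0], [0, 0, 0, -0.4, -0.4, 0, 0], [0, 0, 0, -0.2, -0.3, 0, 0], [0, 0, 0, 0, 0, 0, 0]]]'

```text
time: 7.25
tool_pos: [0.3965, -0.3376, 0.2041]
tool_rot: [0.546, -0.544, -0.451, 0.451]
contact_force: [0.8, 0.2, 0.2]
gripper_width: -0.0
```

```bash
python3 - <<'E'
from h import *
from path import *
from plant import *
s,M=st();p=s["tool_pos"];print(p)
np.savez("w5.npz",p=p,M=M)
im=grab_frame("wrist");cv2.imwrite("pics/w5.png",im)
im=grab_frame("scene");cv2.imwrite("pics/s5.png",cv2.resize(im[180:320,280:440],None,fx=5,fy=4))
E
```

```text
[ 0.39650742 -0.33757046  0.20412065]
```

View pics/w5.png

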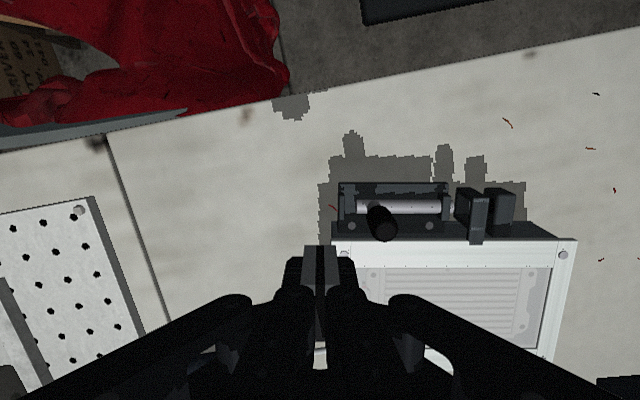

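View pics/s5.png

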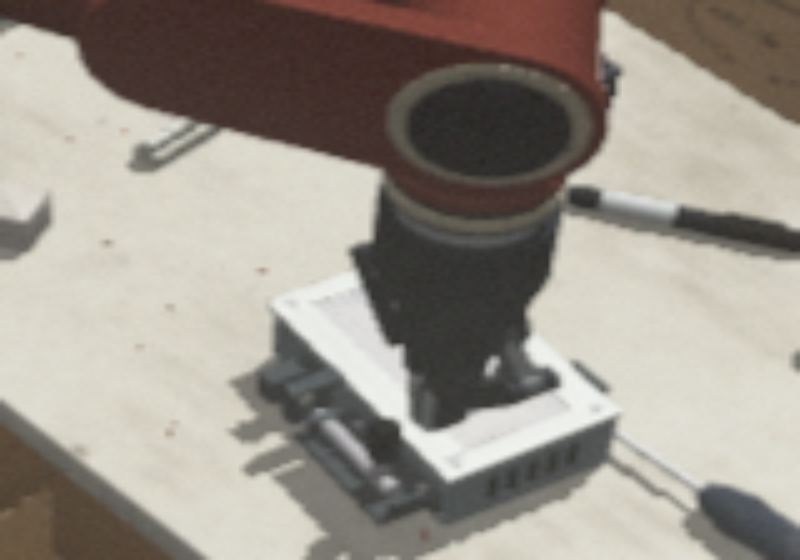

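```bash
cat > chk.py <<'E'
import sys
from fit import wp,w,np
B=(0.4855,-0.2637,-0.186)
z=np.load(sys.argv[1])
for P in [(-72,-51.5,87),(-72,-51.5,57),(-54,-82,56),(-54,82,56),(-72,-90,131)]: print(P,wp(w(P,*B),z).round(0))
E
python3 chk.py w5.npz | tail -5
```

```text
(-72, -51.5, 87) [[387. 233.]]
(-72, -51.5, 57) [[378. 216.]]
(-54, -82, 56) [[331. 242.]]
(-54, 82, 56) [[580. 241.]]
(-72, -90, 131) [[318. 269.]]
```

Emit:
carry_out --rows '[[[0, 0, 0, 0.04, -0.03, -0.3, 0], [0, 0, 0, 0, 0, -0.6, 0], [0, 0, 0, 0, 0, -0.5, 0], [0, 0, 0, 0, 0, -0.2, 0], [0, 0, 0, 0, 0, 0, 0]]]'

```text
time: 7.85
tool_pos: [0.3988, -0.3368, 0.1394]
tool_rot: [0.546, -0.543, -0.451, 0.451]
contact_force: [-0.5, -0.1, -0.4]
gripper_width: 0.001
```

```bash
python3 - <<'E'
from h import *
from path import *
from plant import *
s,M=st();p=s["tool_pos"];print(p,s["contact_force"])
np.savez("w6.npz",p=p,M=M)
im=grab_frame("wrist");cv2.imwrite("pics/w6.png",im)
im=grab_frame("scene");cv2.imwrite("pics/s6.png",cv2.resize(im[180:320,280:440],None,fx=5,fy=4))
E
```

```text
[ 0.3987887  -0.33679066  0.13939918] [-0.50463744 -0.07313033 -0.40214788]
```

View pics/w6.png

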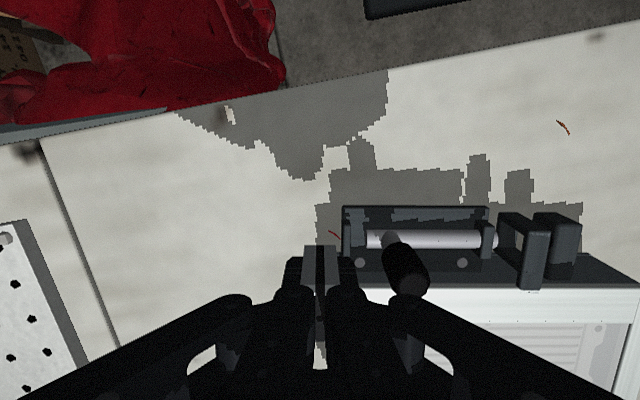

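View pics/s6.png

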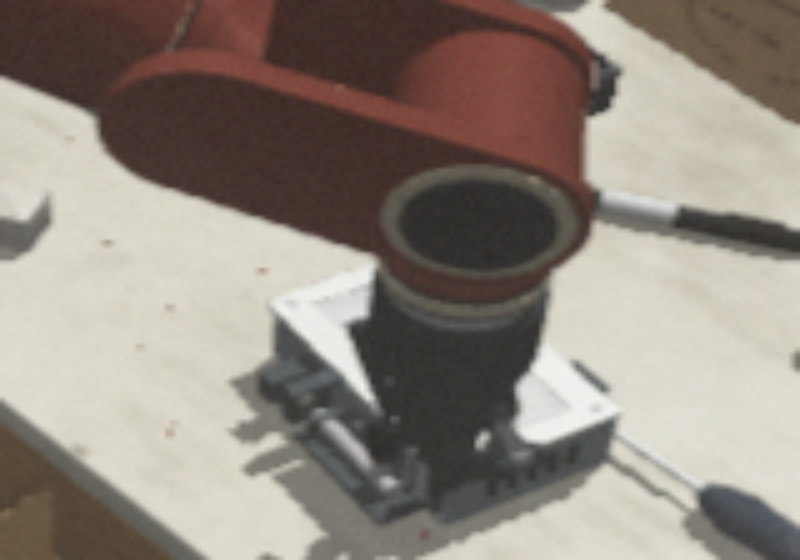

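```bash
sed -i 's/(-72,-90,131)\]/(-72,-51.5,70),(-72,-88,66.8),(-83,-88,66.8),(-61,-88,66.8),(-72,-73,66.8)]/' chk.py; python3 chk.py w6.npz | tail -9
python3 - <<'E'
from h import *
from path import *
s,_=st();p=s["tool_pos"];c,sn=np.cos(B[2]),np.sin(B[2]);d=(p[:2]-np.array(B[:2]))*1000
print("box xy",c*d[0]+sn*d[1],-sn*d[0]+c*d[1]); print("boxy dir",-sn,c)
E
```

```text
(-72, -51.5, 87) [[415. 289.]]
(-72, -51.5, 57) [[398. 256.]]
(-54, -82, 56) [[332. 290.]]
(-54, 82, 56) [[672. 289.]]
(-72, -51.5, 70) [[405. 269.]]
(-72, -88, 66.8) [[320. 266.]]
(-83, -88, 66.8) [[320. 242.]]
(-61, -88, 66.8) [[320. 288.]]
(-72, -73, 66.8) [[354. 266.]]
box xy -70.65387001611106 -88.99198839097733
boxy dir 0.18492937764158965 0.9827518126592768
```

Emit:
carry_out --rows '[[[0, 0, 0, 0.04, 0.25, 0, 0], [0, 0, 0, 0.04, 0.2, 0, 0], [0, 0, 0, 0.02, 0.12, 0, 0], [0, 0, 0, 0.02, 0.12, 0, 0], [0, 0, 0, 0.02, 0.12, 0, 0]]]'

```text
time: 8.45
tool_pos: [0.4051, -0.3056, 0.1422]
tool_rot: [-0.544, 0.545, 0.451, -0.451]
contact_force: [0.6, -1.9, 1.1]
gripper_width: 0.002
```

Emit:
carry_out --rows '[[[0, 0, 0, 0.02, 0.12, 0, 0], [0, 0, 0, 0.02, 0.12, 0, 0], [0, 0, 0, 0.02, 0.12, 0, 0], [0, 0, 0, 0, 0, 0, 0]]]'

```text
time: 8.85
tool_pos: [0.407, -0.2905, 0.1412]
tool_rot: [0.545, -0.544, -0.451, 0.451]
contact_force: [0.3, 0.7, -0.3]
gripper_width: -0.003
```

```bash
cat > look.py <<'E'
import sys
from h import *
from path import *
from plant import *
s,M=st();p=s["tool_pos"];print(p,s["contact_force"])
c,sn=np.cos(B[2]),np.sin(B[2]);d=(p[:2]-np.array(B[:2]))*1000
print("box xy",c*d[0]+sn*d[1],-sn*d[0]+c*d[1])
np.savez(sys.argv[1]+".npz",p=p,M=M)
cv2.imwrite(f"pics/{sys.argv[1]}.png",grab_frame("wrist"))
E
python3 look.py w7
```

```text
[ 0.40699776 -0.2905299   0.14119372] [ 0.3428726   0.70298174 -0.29349244]
box xy -72.18657922783157 -40.88449925035003
```

View pics/w7.png

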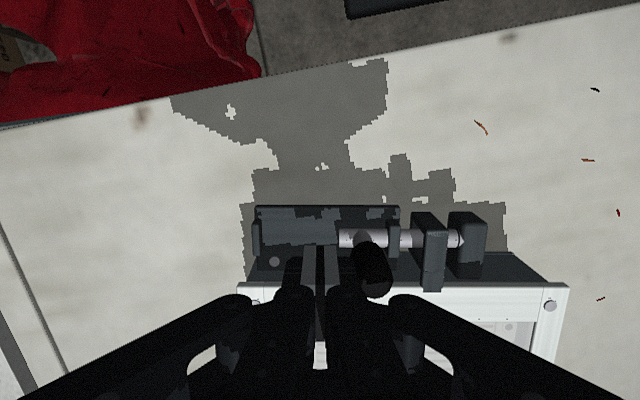

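Emit:
carry_out --rows '[[[0, 0, 0, 0.02, 0.08, 0, 0], [0, 0, 0, 0.01, 0.05, 0, 0], [0, 0, 0, 0, 0, 0, 0]]]'

```text
time: 9.2
tool_pos: [0.4078, -0.2866, 0.1412]
tool_rot: [-0.544, 0.544, 0.45, -0.452]
contact_force: [-1.8, -4.7, -2.1]
gripper_width: -0.001
```

Emit:
carry_out --rows '[[[0, 0, 0, 0.01, 0.05, 0, 0], [0, 0, 0, 0, 0, 0, 0]]]'

```text
time: 9.4
tool_pos: [0.4079, -0.2859, 0.1414]
tool_rot: [-0.543, 0.545, 0.45, -0.453]
contact_force: [-4.2, -10.0, -4.0]
gripper_width: -0.002
```

Emit:
carry_out --rows '[[[0, 0, 0, 0.01, 0.04, 0, 0], [0, 0, 0, 0, 0, 0, 0]]]'

```text
time: 9.6
tool_pos: [0.408, -0.2854, 0.1414]
tool_rot: [-0.543, 0.546, 0.449, -0.454]
contact_force: [-5.4, -14.8, -4.9]
gripper_width: 0.0
```

Emit:
carry_out --rows '[[[0, 0, 0, -0.03, -0.2, 0, 0], [0, 0, 0, -0.06, -0.3, 0, 0], [0, 0, 0, 0, 0, 0.5, 0], [0, 0, 0, 0, 0, 0.8, 0], [0, 0, 0, 0, 0, 0.4, 0]]]'

```text
time: 10.1
tool_pos: [0.4061, -0.3034, 0.212]
tool_rot: [-0.544, 0.545, 0.451, -0.451]
contact_force: [0.7, -0.3, 0.2]
gripper_width: -0.002
```

Emit:
carry_out --rows '[[[0, 0, 0, 0, 0, 0.5, 0], [0, 0, 0, 0, 0, 0.5, 0], [0, 0, 0, 0, 0, 0, 0], [0, 0, 0, 0, 0, 0, 0]]]'

```text
time: 10.5
tool_pos: [0.4055, -0.3027, 0.2493]
tool_rot: [-0.544, 0.545, 0.451, -0.451]
contact_force: [-0.5, -0.0, -0.0]
gripper_width: 0.002
```

```bash
python3 look.py w8; sed -i 's/-51.5/-16/g' chk.py; python3 chk.py w8.npz|tail -9; python3 -c "
from plant import *;import cv2
cv2.imwrite('pics/s8.png',grab_frame('scene'))
cv2.imwrite('pics/d8.png',grab_frame('side'))
a=cv2.imread('pics/w8.png');cv2.imwrite('pics/w8c.png',cv2.resize(a[130:330,200:520],None,fx=2.5,fy=2.5,interpolation=2))"
```

```text
[ 0.40553778 -0.30268335  0.24928506] [-0.5330135  -0.03277804 -0.02267668]
box xy -71.37385285041566 -53.09831873447996
(-72, -16, 87) [[375. 206.]]
(-72, -16, 57) [[369. 194.]]
(-54, -82, 56) [[283. 217.]]
(-54, 82, 56) [[493. 216.]]
(-72, -16, 70) [[371. 199.]]
(-72, -88, 66.8) [[273. 198.]]
(-83, -88, 66.8) [[272. 183.]]
(-61, -88, 66.8) [[273. 212.]]
(-72, -73, 66.8) [[293. 198.]]
```

View pics/w8c.png

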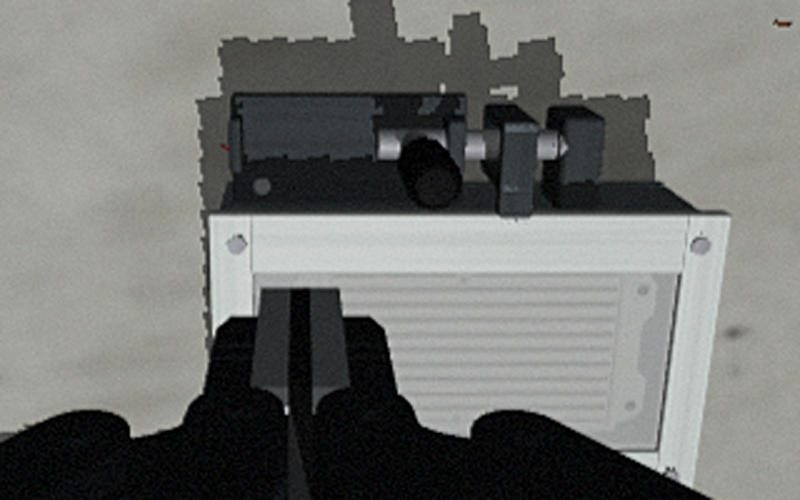

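View pics/s8.png

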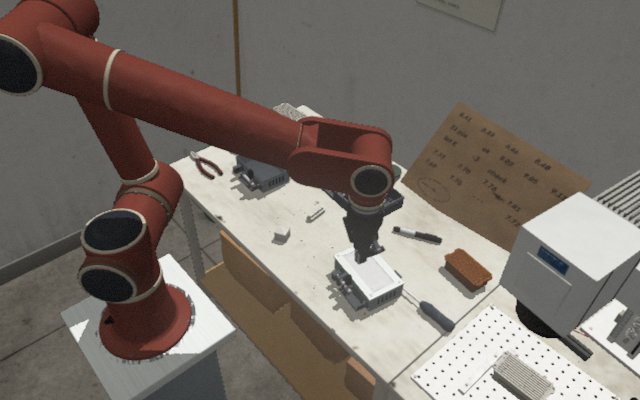

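View pics/d8.png

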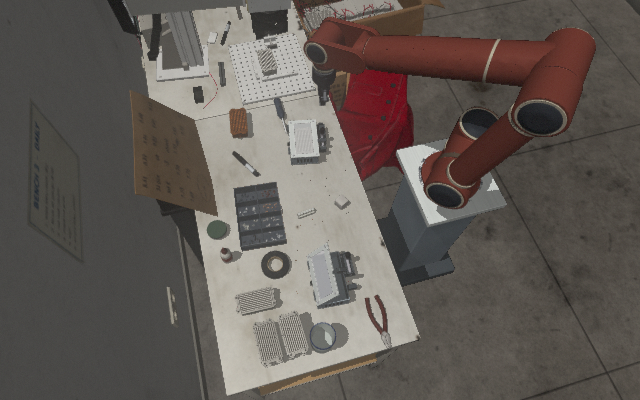

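```bash
python3 -c "
from plant import *
s=state();print(s['time'],s['contact_force']);print(job_done())"
```

```text
10.65 [-1.2035915   0.71613309 -0.53726414]
the job is handed in; nothing more can be done
None
```

I shut the lid on the right-hand box, the one with the grey finned driver in it. I then pushed its bolt home by the knob with the closed fingertips, backed off and handed the job in at 10.65 s. No verdict was reported.

- **Lid:** the fingertips met a firm stop at z = 55.9 mm, where a shut lid's top should be 56 mm. The lid corners in the last wrist picture lie within about 2 px of the shut position.
- **Bolt:** it met its stop, with the force rising to about 15 N against the 2 N it takes to slide. The knob's top was at pixel (375, 204), against (375, 206) predicted for 40 mm. That is about 1–2 mm off, mostly across the slide direction. The picture does not show clearly how far the bolt's tip reaches into the receiver, so I rely on the stop force and the knob position for that.
- **Driver:** it shows through the window, lying on the box floor.
- **Rest of the bench:** the empty box, with its lid open and bolt drawn back, and the bystanders look unmoved in the side view. I judged this by eye and did not measure it.
- **Robot:** it stood clear of everything at hand-in, and the force reading was only noise.

No check failed. The first two-camera fit of the box was about 1° off in yaw, and the wrist-camera fit corrected it.

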